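Clamp a stuck spice jar with three clicks of the ratchet lever

ROBOT

A 6-joint arm with a two-finger parallel gripper is mounted at the origin on a cart in front of the work surface, level with it; the furniture and walls round the work are solid. World frame = base frame: x ahead of the robot, y to its left, z up, the work surface at z = 0. Lengths are in m, angles in rad, forces in N, time in s.
With the tool pointing down it reaches from about 0.375 to 0.975 m from the base axis. Payload 3.8 kg.
Tool frame: the origin (TCP) lies midway between the tips of the shut fingers; the grasp point (between the pads) lies 19 mm behind it; z points along the fingers, y is the direction in which the jaws open and shut (so a half turn about z gives the same grasp; the last joint's range is limited). The gripper opens to 88 mm and grips with 3 to 60 N. Pads are 18 mm wide; open, the fingers measure 123 mm over their backs; the gripper's body (75 mm by 187 mm) begins 45 mm behind the grasp point.
Start: joints at [1.094, 0.264, 1.604, -0, 1.274, -0.037], TCP at [0.287, 0.611, 0.239] pointing down, gripper open.
Joint ranges: [-2.63, 2.63], [-0.94, 2.18], [0.31, 2.57], [-1.31, 4.45], [0, 2.66], [-2.55, 2.55]. Speed limits (rad/s): [2.57, 2.57, 3.14, 3.14, 3.14, 3.14].

INTERFACE

Orientations are given as [roll, pitch, yaw] about the fixed x, y, z axes, in that order (R = Rz(yaw) Ry(pitch) Rx(roll)).
In Python, from bench import bot gives the robot as it stands.
- The arm moves only by the tool servo_tool, never from a script. Its argument "series" is text: rows parted by semicolons, each of 4 numbers parted by spaces: the shift along the tool's x, y, z in mm, then the turn about the tool's z in degrees. In form: tx ty tz yaw; .... A call has 1 to 20 rows; each row shifts and turns the commanded pose from where the row before left it, along the tool's axes as they then stand; what a row does not reach is not made up. A row lasts 1/10 s, in which the tool goes at most 50 mm and 8.59 degrees, less where a joint would pass 70% of its speed; a pose out of reach is approached as far as the arm can. A call is refused whole if a number of a shift passes 50 or a number of a turn 8.59, either way. A call with a gripper value outside its range is refused whole. "fingers" is the closure, from -1 (fully open) to 1 (shut), set as the call begins (left out, the last holds). The fingers move at their own pace and stop on an object; "force" is the grip in N (left out, the last holds). Time passes only in rows, so rows that do not move let the fingers close. It gives the time, the measured TCP pose, the force and the opening at its end, in the units of the state.
- bot.state(): the state, without advancing time (a new reading comes with each control period).
- bot.capture(name): name is "side" or "top" or "wrist"; returns a dict with "img" (384x512x3 uint8, red, green, blue), "K" (3x3 intrinsics, pixels), "R" (3x3) and "t" (3): a world point X has camera coordinates R X + t. Camera axes: x right, y down, z forward; pixel columns grow to the right and rows downward; lengths in m; the calibration is good to about 2 mm. A picture is of the moment at which its call begins. There is no depth.
- bot.hand_in(): hands the job in, once; it reports no verdict.
Trained networks look in the newest picture that a camera, given by its name, has taken for a name from the list of things; names that differ only in an ending like _2 or _b are one class to them, and where a whole thing is asked for, a point or a joint stands for the part that bears it (a point fixed in the world has none). Each returns a list of dicts, best first, with "p" (0 to 1); they miss things now and then, are a little off and sometimes report something else, mostly with a low value. They report only what shows in the picture. A call takes as long as a camera call. They do not tell look-alikes from the thing itself.
- bot.boxes_of(target, camera): "extent" ([left, top, right, bottom] in pixels, round what is visible of it).
- bot.regions_of(target, camera): "pixels" (384x512 bool, what is visible of it) and "extent" ([left, top, right, bottom] in pixels, round what is visible of it).
The state is a dict: "time_s": time; "qpos": joint angles; "qvel": joint speeds; "joint_efforts": joint torques, N m; "tcp_pos": TCP position; "eef_rot": TCP orientation; "contact_force": force on the tool from outside, world axes, zero at the start; "moment": the same for the moment, N m; "opening": finger opening in m.
Only numpy, scipy, OpenCV 4.12 (cv2) and the standard library are available. Lean on these libraries where they do the work, as an engineer would, in place of code of your own. Each camera call takes 0.05 s, during which the arm holds its last target. There are 200 camera calls.

TASK

The lid of the black-capped spice jar is stuck: stand that jar upright in the jar clamp, between the sliding jaw and the V-shaped jaw. Then swing the clamp's lever counter-clockwise (seen from above) by its red knob until you have felt exactly three clicks, so that the jaw grips the jar snugly; a fourth click would crack the glass. Finish while still holding the red knob there, without letting go, the jar left standing in the clamp, and leave the other jar, the mug and the tin where they are.

Things in the scene. Friction and masses are not known exactly. Their poses are not given: they have to be found in the camera images.
- spice_jar: the spice jar to clamp: round glass, green label, BLACK cap, upright, 40 mm diameter, 105 mm tall, under 0.2 kg, loose; origin at the centre of its underside, z up. It may swap places with the white-capped jar. Take it high up (fingertips at least 60 mm above its underside), so that the fingers stay above the jaws.
- clamp: jar clamp, fixed to the counter: grey base plate 130 x 225 mm, top 12 mm up; origin at counter level under the plate, x across it (away from the robot at yaw 0; yaw varies 0.3 rad), y along it towards the fixed green V jaw (rubber faces, top 57 mm up) that centres the 40 mm jar at (0, 60 mm). The green sliding jaw with the pad (top 54 mm up) moves towards +y.
- seat (a point): point on the base plate's top, 12 mm up, midway between the open jaws, at (0, 54 mm) in the clamp's frame: the jar's underside centre goes here; the jar then has about 6 mm play each way along y, and across (x) the V centres it as the jaw closes.
- pivot (a point): point on the lever's vertical axis, 65 mm above the counter, at (0, -70 mm) in the clamp's frame
- knob_grip (a point): centre of the upright red knob at the lever's end, 67 mm up and 100 mm from the pivot: a cylinder of 18 mm diameter from 47 to 87 mm up; grip it from above or push it. At lever 0 it lies from the pivot along the clamp's -x (towards the robot); it moves on a level circle about the pivot.
- lever_angle (a joint): lever angle, rad, 0 at the start, grows counter-clockwise from above. A sprung pawl clicks every 0.209 rad (21 mm of knob path): resistance at the knob climbs to 6 to 14 N, then falls by 4 N or more, to under 4 N, just past each click (near 0.15, 0.36, 0.57, 0.78). One-way. Each click moves the jaw 5 mm; the pad meets the jar in the third. Marks under the arm show the clicks, the third is red.
- pad: the sliding jaw's black rubber pad, 50 mm wide, 14 to 54 mm above the counter, on a 2 N/mm spring; its origin coincides with the clamp's when open
- white_jar: bystander: squarish spice jar with WHITE cap, 44 mm wide, 109 mm tall, loose; origin at the centre of its underside
- mug: bystander: white mug, 86 mm, 91 mm tall, loose; origin at the underside
- tin: bystander: red food tin, 75 mm diameter, 58 mm tall, loose; origin at the centre of its underside
- lever: the whole lever: steel toothed wheel, arm 14 mm wide at 37 to 43 mm up and the red knob; origin at counter level below the pivot
- carton_open: furniture, fixed: an open cardboard carton to the robot's right, 0.30 x 0.39 m, 0.24 m high, its flaps leaning outward 0.12 m beyond its front and left sides and up to 0.33 m high (back flap 0.38 m): keep the arm clear of it; origin at its underside
Things that resemble listed ones, but are neither listed nor needed, are in the scene too. What is shaped like the spice_jar but orange or pink is not meant.

How it is judged:
On the way, in this order (a step that is already met when the one before it is completed fails the run):
1. the jar stands upright between the jaws, let go, and the lever has not been clicked yet (horizontal distance between spice_jar and seat below 0.014 m and height (world z) of spice_jar between 0.008 and 0.016 m and angle between spice_jar's own z axis and vertical below 0.1 rad and contact force between the fingers and spice_jar below 0.2 N and value of joint lever_angle below 0.15 rad), for 0.2 s.
2. the lever has made its first click with the hand on the knob (value of joint lever_angle between 0.16 and 0.4 rad and contact force between the fingers and lever above 0.5 N).
3. the lever has made three clicks with the hand on the knob (value of joint lever_angle between 0.563 and 0.77 rad and contact force between the fingers and lever above 0.5 N), for 0.2 s.
At the end, for the whole second after the job is handed in: Lever three clicks on (0.563 to 0.77 rad), fingers still on the red knob (over 0.5 N); black-capped jar upright (0.1 rad) on the clamp base, within 6 mm of centred in the V jaw, pressed by the pad over 1.5 N, not touched by the fingers; other jar, mug, tin within 25 mm of their places (all of step 3 and velocity of joint lever_angle between -0.05 and 0.05 rad/s and contact force between pad and spice_jar above 1.5 N and y of spice_jar in the frame of clamp between 0.054 and 0.066 m and x of spice_jar in the frame of clamp between -0.006 and 0.006 m and height (world z) of spice_jar between 0.008 and 0.016 m and angle between spice_jar's own z axis and vertical below 0.1 rad and linear speed of spice_jar below 0.02 m/s and contact force between the fingers and spice_jar below 0.2 N and distance of each of white_jar, mug, tin from where it was at the start of the episode below 0.025 m); the arm keeps its last pose, push and grip.
It fails at once if a fourth click: the glass cracks (value of joint lever_angle above 0.785 rad).
It fails at once if the spice jar is tipped over (angle between spice_jar's own z axis and vertical above 0.7 rad).
It fails at once if the other jar, the mug or the tin is pushed away (distance of any of white_jar, mug, tin from where it was at the start of the episode above 0.04 m).
It also fails if it takes over 64 s, if anything falls off the work surface, if the arm or the gripper's body presses on something with over 40 N, if the wrist force passes 120 N, or if a joint passes its speed limit or range.

## Working session

There is one attempt and no reset: what is moved stays moved. The work goes in short steps, Python scripts to look and compute and a tool call to move; the robot and the scene stay as the last step left them, time stands still between calls to the robot, and variables do not carry over. Pictures are saved under pics/ and viewed, about 8 in all and at most 12, crops included, and the job is handed in when it is done.

Besides the shell and the picture viewer there is one more tool, called by a JSON object that holds its "api" and its "payload", one argument or row to a line. servo_tool: Moves the arm, as the interface text tells. Its arguments: {"type":"object","properties":{"series":{"type":"string"},"fingers":{"type":"number"},"force":{"type":"number"}},"required":["series"]}

```bash
mkdir -p pics; ls; cat > h.py <<'E'
import numpy as np,cv2
from bench import bot
def save(c,n): cv2.imwrite('pics/'+n,cv2.cvtColor(c['img'],cv2.COLOR_RGB2BGR))
def proj(c,X): p=c['K']@(c['R']@np.array(X,float)+c['t']); return p[:2]/p[2]
def ray(c,uv,z):
    d=c['R'].T@np.linalg.solve(c['K'],[uv[0],uv[1],1.]); o=-c['R'].T@c['t']; return o+d*(z-o[2])/d[2]
E
python3 - <<'E'
from h import *
s=bot.state();print(s['time_s'],s['tcp_pos'],s['eef_rot'],s['opening'],s['contact_force'])
cs={}
for n in('top','side'):
    c=bot.capture(n);cs[n]=c;save(c,n+'0.png');print(n,-c['R'].T@c['t'])
    for t in('spice_jar','white_jar','clamp','knob_grip','pad','mug','tin','lever'):
        for r in bot.boxes_of(t,n)[:4]: print(n,t,round(r['p'],2),np.round(r['extent']))
a=np.hstack([cs['top']['img'],cs['side']['img']])
a=np.vstack([cs['top']['img'],cs['side']['img']])
cv2.imwrite('pics/both.png',cv2.cvtColor(cv2.resize(a,(400,600)),cv2.COLOR_RGB2BGR))
E
```

```text
pics
0.0 [0.28705047 0.6101566  0.23742517] [-3.13940750e+00 -5.09913505e-05  2.70185167e+00] 0.08811520082416754 [-0.6178222  -0.30399611  0.04846467]
top [ 0.46449369 -0.19170112  1.28803959]
top spice_jar 0.8 [136. 236. 156. 249.]
top spice_jar 0.78 [113. 216. 135. 228.]
top spice_jar 0.6 [158. 254. 178. 266.]
top spice_jar 0.56 [130. 260. 150. 276.]
top white_jar 0.85 [124. 186. 148. 204.]
top white_jar 0.24 [191. 194. 258. 244.]
top clamp 0.76 [192. 189. 256. 246.]
top knob_grip 0.75 [234. 204. 256. 242.]
top pad 0.64 [212. 202. 220. 215.]
top mug 0.25 [191. 189. 261. 246.]
top lever 0.85 [233. 202. 253. 245.]
side [0.56225274 0.73043495 0.80170816]
side spice_jar 0.86 [270. 308. 293. 344.]
side spice_jar 0.75 [334. 291. 358. 332.]
side spice_jar 0.7 [319. 254. 339. 296.]
side spice_jar 0.64 [297. 281. 320. 317.]
side white_jar 0.79 [224. 290. 249. 335.]
side clamp 0.91 [242. 202. 304. 272.]
side knob_grip 0.94 [256. 203. 300. 227.]
side pad 0.47 [258. 229. 271. 238.]
side mug 0.78 [166. 268. 204. 316.]
side tin 0.89 [209. 173. 228. 200.]
side lever 0.69 [255. 200. 302. 227.]
```

```bash
python3 - <<'E'
import cv2
a=cv2.imread('pics/top0.png');b=cv2.imread('pics/side0.png')
cv2.imwrite('pics/v1.png',cv2.resize(a[150:310,90:290],(750,600),interpolation=cv2.INTER_CUBIC))
cv2.imwrite('pics/v2.png',cv2.resize(b[160:360,150:400],(750,600),interpolation=cv2.INTER_CUBIC))
E
```

```text
(no output)
```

View pics/v1.png

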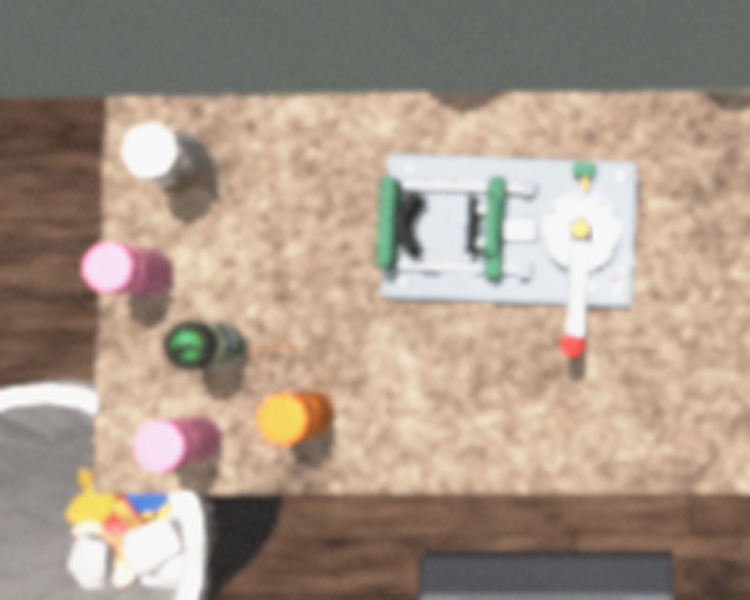

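View pics/v2.png

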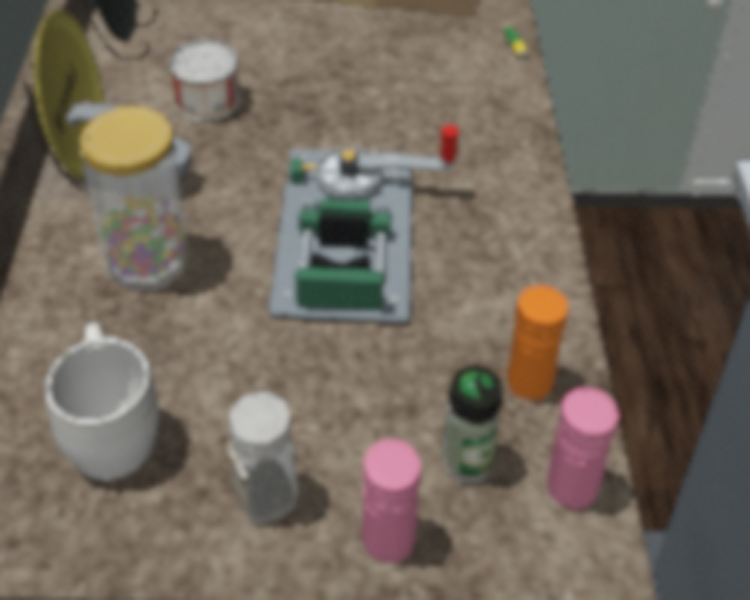

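View pics/top0.png

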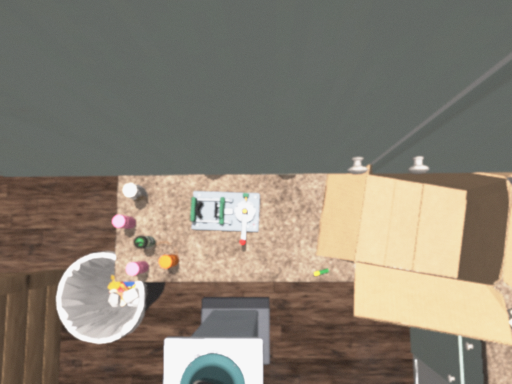

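The black-capped jar is at v1 (190,345), which is top (141,242), and side (308,302). It has a green label and a black cap. The look-alikes are pink at top (122,222) and (136,268), and orange at (168,261). The white jar is at top (130,190). The clamp's V is on the left, with the knob pointing to the robot.

```bash
python3 - <<'E'
from h import *
from scipy.optimize import least_squares
T=bot.capture('top');S=bot.capture('side')
v1=lambda u,v:(90+u/3.75-.5,150+v/3.75-.5)
v2=lambda u,v:(150+u/3-.5,160+v/3-.5)
print('tcp px',proj(T,bot.state()['tcp_pos']),proj(S,bot.state()['tcp_pos']))
for n,uv in dict(black=(190,345),pink1=(108,267),pink2=(160,446),orange=(285,418)).items(): print(n,ray(T,v1(*uv),.105))
print('white',ray(T,v1(151,152),.109))
print('mug',ray(S,v2(100,385),.091),'tin',ray(S,v2(205,60),.058))
# side: cap top centre, base
print('black side',ray(S,v2(476,384),.105), ray(S,v2(470,465),0))
obs=[]
for uv,X in [((388,155),(.065,.1125,.012)),((636,160),(.065,-.1125,.012)),((632,305),(-.065,-.1125,.012)),((382,298),(-.065,.1125,.012)),((572,344),(-.1,-.07,.087))]:obs.append((T,v1(*uv),X))
for uv,X in [((410,320),(-.065,.1125,.012)),((272,313),(.065,.1125,.012)),((450,127),(-.1,-.07,.087))]:obs.append((S,v2(*uv),X))
def W(p,X):
    c,s=np.cos(p[2]),np.sin(p[2]);return np.array([p[0]+c*X[0]-s*X[1],p[1]+s*X[0]+c*X[1],X[2]])
f=lambda p:np.concatenate([proj(c,W(p,X))-uv for c,uv,X in obs])
for w in('T','all'):
    o=obs; 
    r=least_squares(f,[.6,-.1,0],loss='soft_l1');p=r.x
print(p,np.round(r.fun,1).tolist())
for n,X in dict(seat=(0,.054,.012),pivot=(0,-.07,.065),knob=(-.1,-.07,.067)).items():print(n,W(p,X))
c=bot.capture('wrist');save(c,'w0.png');print(c['R'],c['t'])
s=bot.state();print(s['tcp_pos'],s['eef_rot'],s['qpos'])
E
```

```text
tcp px [-23.36547446 307.43131427] [493.91128801 497.15167183]
black [0.46438616 0.21237214 0.105     ]
pink1 [0.52900031 0.28307143 0.105     ]
pink2 [0.38229975 0.23462828 0.105     ]
orange [0.4047572  0.13210828 0.105     ]
white [0.62452994 0.24875365 0.109     ]
mug [0.75471107 0.21271177 0.091     ] tin [ 0.72632942 -0.24715403  0.058     ]
black side [0.46617213 0.21552604 0.105     ] [0.46289596 0.21750588 0.        ]
[ 0.56643309 -0.03816517 -0.03455864] [-0.6, -0.5, -0.1, -0.0, -0.2, 0.2, -1.0, -0.0, 1.0, 0.0, 0.8, -0.5, -0.8, -0.3, 0.3, -0.2]
seat [0.56829889 0.01580258 0.012     ]
pivot [ 0.56401447 -0.10812338  0.065     ]
knob [ 0.46407418 -0.1046682   0.067     ]
[[ 4.26336544e-01  9.04564532e-01  3.98393956e-04]
 [ 8.66523711e-01 -4.08533563e-01  2.86769920e-01]
 [ 2.59564656e-01 -1.21915279e-01 -9.57999402e-01]] [-0.67551346 -0.03821568  0.39074271]
[0.28737526 0.6107565  0.23869467] [-3.14155845e+00 -8.81871433e-06  2.70178154e+00] [ 1.09410503e+00  2.63909563e-01  1.60400851e+00  7.89765132e-06
  1.27370908e+00 -3.68824998e-02]
```

{"api": "servo_tool", "payload": {
  "series": "-20 -17 0 0;-27 -23.5 0 0;-27 -23.5 0 0;-27 -23.5 0 0;-27 -23.5 0 0;-27 -23.5 0 0;-27 -23.5 0 0;-27 -23.5 0 0;-27 -23.5 0 0;-27 -23.5 0 0;-27 -23.5 0 0;-27 -23.5 0 0;-13.6 -7.5 0 0;0 0 0 0",
  "fingers": -1,
  "force": 30
}}

```text
time_s: 2.45
tcp_pos: [0.467, 0.2128, 0.2389]
eef_rot: [3.141, 0.0, 2.699]
contact_force: [-0.2, 0.8, 0.5]
opening: 0.0881
```

{"api": "servo_tool", "payload": {
  "series": "0 0 0 5;0 0 0 8;0 0 0 8;0 0 0 8;0 0 0 8;0 0 0 8;0 0 0 8;0 0 0 8;0 0 0 8;0 0 0 8;0 0 0 8;0 0 0 8;0 0 0 8;0 0 0 8;0 0 0 8;0 0 0 8;0 0 0 8;0 0 0 3.5;0 0 0 0"
}}

```text
time_s: 4.35
tcp_pos: [0.4655, 0.2155, 0.2387]
eef_rot: [-3.141, 0.0, 0.321]
contact_force: [0.6, -0.3, -0.7]
opening: 0.0882
```

```bash
cat >> h.py <<'E'
from scipy.spatial.transform import Rotation as Ro
def to(target,yaw_axis=None):
    s=bot.state();R=Ro.from_euler('xyz',s['eef_rot']).as_matrix()
    print('t',s['time_s'],'tcp',np.round(s['tcp_pos'],4),'jawdir deg',np.degrees(np.arctan2(R[1,1],R[0,1])),'open',s['opening'],'F',np.round(s['contact_force'],1),'j6',s['qpos'][5],'tool shift mm',np.round(1000*R.T@(np.array(target)-s['tcp_pos']),1))
E
python3 - <<'E'
from h import *
to([.465,.214,.239])
for n in('wrist','side','top'):
    c=bot.capture(n);save(c,n+'1.png')
    for r in bot.boxes_of('spice_jar',n)[:5]:
        e=r['extent'];m=((e[0]+e[2])/2,(e[1]+e[3])/2);print(n,round(r['p'],2),np.round(e))
    print(n,'expected cap',proj(c,[.465,.214,.105]),'base',proj(c,[.465,.214,0]))
E
```

```text
t 4.35 tcp [0.4655 0.2155 0.2387] jawdir deg -71.61951229645622 open 0.08817728489802673 F [ 0.6 -0.3 -0.7] j6 1.634150895754768 tool shift mm [-0.9  1.3 -0.3]
wrist 0.8 [197. 203. 241. 263.]
wrist 0.68 [192.  80. 235. 127.]
wrist 0.59 [237. 154. 276. 202.]
wrist expected cap [259.61592529 183.64334987] base [259.07564232 164.40442879]
side 0.86 [334. 288. 358. 330.]
side 0.71 [298. 280. 317. 320.]
side 0.66 [270. 308. 294. 344.]
side 0.57 [317. 261. 339. 293.]
side expected cap [308.63112623 286.95090026] base [305.196634   313.21109906]
top 0.78 [128. 260. 149. 274.]
top 0.54 [161. 253. 178. 270.]
top 0.51 [142. 237. 155. 250.]
top 0.47 [115. 217. 127. 228.]
top expected cap [139.65082171 241.30195885] base [150.2612576  241.27939376]
```

View pics/wrist1.png

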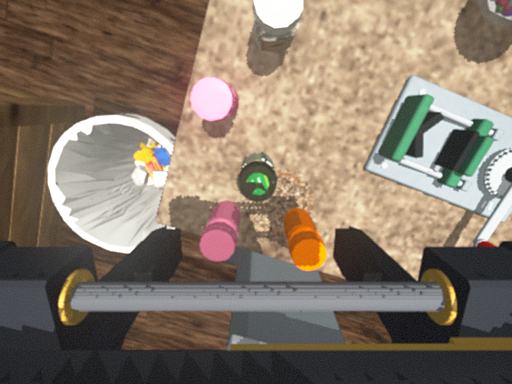

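The wrist picture shows the black cap at about (257,181), within 3 px of the projection (260,184). The gripper is centred over the jar and the neighbours are clear of the finger lanes, so I'll descend.

{"api": "servo_tool", "payload": {
  "series": "0 0 10 0;-0.7 1 20 0;0 0 25 0;0 0 25 0;0 0 25 0;0 0 25 0;0 0 20 0;0 0 13 0;0 0 7.5 0;0 0 0 0"
}}

```text
time_s: 5.65
tcp_pos: [0.465, 0.2124, 0.0672]
eef_rot: [3.141, 0.002, 0.319]
contact_force: [0.1, -0.3, -0.2]
opening: 0.0882
```

{"api": "servo_tool", "payload": {
  "series": "0 0 0 0;0 0 0 0;0 0 0 0;0 0 0 0;0 0 0 0;0 0 0 0;0 0 0 0;0 0 0 0;0 0 0 0;0 0 0 0",
  "fingers": 1,
  "force": 25
}}

```text
time_s: 6.65
tcp_pos: [0.4658, 0.2129, 0.0683]
eef_rot: [-3.141, -0.0, 0.319]
contact_force: [-0.0, 1.1, 0.6]
opening: 0.0399
```

{"api": "servo_tool", "payload": {
  "series": "0 0 -10 0;0 0 -20 0;0 0 -25 0;0 0 -25 0;0 0 -25 0;0 0 -25 0;0 0 -15 0;0 0 -5 0;0 0 0 0"
}}

```text
time_s: 7.55
tcp_pos: [0.4659, 0.2128, 0.2186]
eef_rot: [-3.142, -0.001, 0.319]
contact_force: [0.2, 0.6, -0.3]
opening: 0.0397
```

{"api": "servo_tool", "payload": {
  "series": "2 12 0 0;3.5 22 0 0;4 25 0 0;4 25 0 0;4 25 0 0;4 25 0 0;4 25 0 0;4 25 0 0;4 22 0 0;2 13 0 0;0 0 0 0;0 0 0 0"
}}

```text
time_s: 8.75
tcp_pos: [0.5674, 0.016, 0.2172]
eef_rot: [-3.14, 0.002, 0.319]
contact_force: [0.9, -0.1, -1.7]
opening: 0.0396
```

```bash
python3 - <<'E'
from h import *
to([.5683,.0158,.22])
c=bot.capture('wrist');save(c,'w2.png')
p=[.56643,-.03817,-.03456]
def W(p,X):
    q,s=np.cos(p[2]),np.sin(p[2]);return np.array([p[0]+q*X[0]-s*X[1],p[1]+s*X[0]+q*X[1],X[2]])
im=cv2.cvtColor(c['img'],cv2.COLOR_RGB2BGR)
for X in [(.065,.1125,.012),(.065,-.1125,.012),(-.065,-.1125,.012),(-.065,.1125,.012),(0,.054,.012),(-.1,-.07,.087),(0,-.07,.065)]:
    uv=proj(c,W(p,X));print(X,np.round(uv,1));cv2.circle(im,tuple(int(round(v)) for v in uv),2,(255,0,255),-1)
cv2.imwrite('pics/w2m.png',cv2.resize(im,(800,600)))
E
```

```text
t 8.75 tcp [0.5674 0.016  0.2172] jawdir deg -71.73565046465258 open 0.0396084874664833 F [ 0.9 -0.1 -1.7] j6 1.2359140716042054 tool shift mm [ 0.7  0.5 -2.8]
(0.065, 0.1125, 0.012) [231.7 101.3]
(0.065, -0.1125, 0.012) [398.3 165.2]
(-0.065, -0.1125, 0.012) [353.7 250.7]
(-0.065, 0.1125, 0.012) [200.3 198.1]
(0, 0.054, 0.012) [258.6 167.8]
(-0.1, -0.07, 0.087) [328.8 296.1]
(0, -0.07, 0.065) [360.4 214.1]
```

View pics/w2m.png

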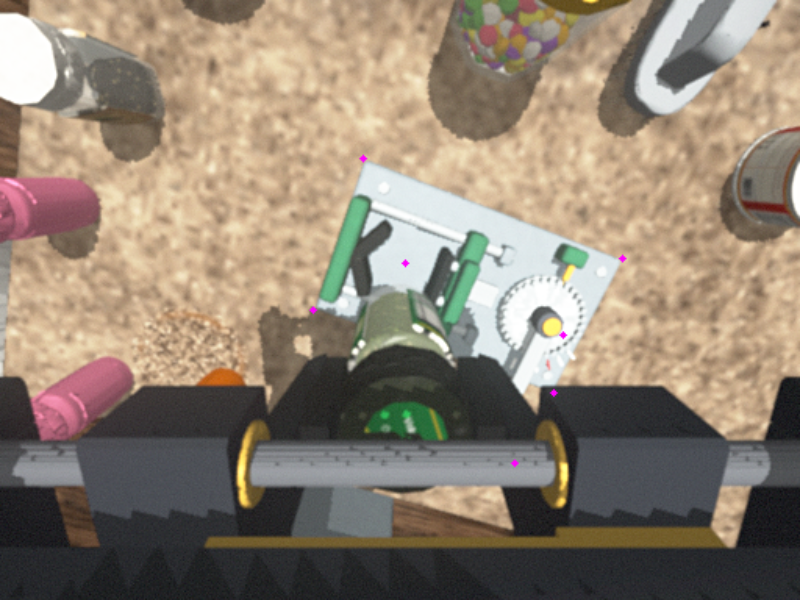

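```bash
python3 - <<'E'
from h import *
c=bot.capture('wrist');T=bot.capture('top')
p=[.56643,-.03817,-.03456]
def W(p,X):
    q,s=np.cos(p[2]),np.sin(p[2]);return np.array([p[0]+q*X[0]-s*X[1],p[1]+s*X[0]+q*X[1],X[2]])
def panel(c,x0,y0,w,h,k):
    im=cv2.resize(cv2.cvtColor(c['img'],cv2.COLOR_RGB2BGR)[y0:y0+h,x0:x0+w],None,fx=k,fy=k,interpolation=cv2.INTER_CUBIC)
    P=lambda X:tuple(int(round(v)) for v in (proj(c,W(p,X))+.5-[x0,y0])*k)
    pl=[(.065,.1125,.012),(.065,-.1125,.012),(-.065,-.1125,.012),(-.065,.1125,.012)]
    for i in range(4):cv2.line(im,P(pl[i]),P(pl[(i+1)%4]),(255,0,255),1)
    for z in(.012,.045,.065):cv2.circle(im,P((0,-.07,z)),3,(0,0,255),1)
    cv2.circle(im,P((-.1,-.07,.087)),3,(255,0,0),1);cv2.circle(im,P((0,.054,.012)),3,(255,0,0),1)
    return im
a=panel(c,190,90,220,150,3.6);b=panel(T,180,180,90,75,3.4)
b2=np.zeros((b.shape[0],a.shape[1],3),np.uint8);b=b[:600-a.shape[0]]
m=np.zeros((600,800,3),np.uint8);m[:a.shape[0],:a.shape[1]]=a[:, :800]
cv2.imwrite('pics/w3.png',a)
cv2.imwrite('pics/t3.png',panel(T,185,182,80,70,8.5))
E
```

```text
(no output)
```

View pics/w3.png

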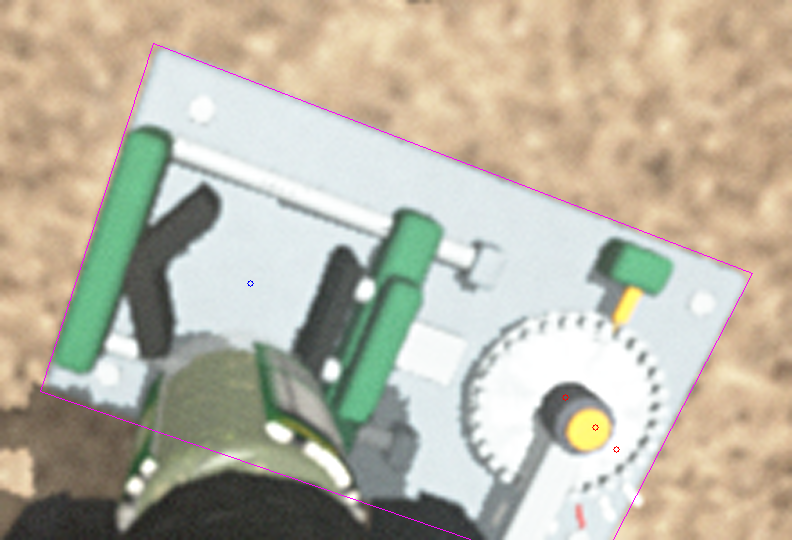

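The plate outline fits the wrist picture within about 2 mm, and the blue seat point lies between the jaws. I'll lower the jar.

{"api": "servo_tool", "payload": {
  "series": "0 1 10 0;0 0 20 0;0 0 25 0;0 0 25 0;0 0 20 0;0 0 15 0;0 0 8 0;0 0 5 0;0 0 3 0;0 0 2 0;0 0 1 0;0 0 0 0;0 0 0 0"
}}

```text
time_s: 10.2
tcp_pos: [0.5688, 0.015, 0.0847]
eef_rot: [3.141, -0.001, 0.319]
contact_force: [0.5, -0.2, -1.2]
opening: 0.0396
```

```bash
python3 - <<'E'
from h import *
to([.5677,.015,.0803])
c=bot.capture('side');save(c,'s4.png');im=cv2.imread('pics/s4.png')[180:300,220:340]
cv2.imwrite('pics/s4c.png',cv2.resize(im,(600,600),interpolation=cv2.INTER_CUBIC))
E
```

```text
t 10.2 tcp [0.5688 0.015  0.0847] jawdir deg -71.70086888287294 open 0.039569158916390394 F [ 0.5 -0.2 -1.2] j6 1.2340140259078667 tool shift mm [-1.1 -0.4  4.4]
```

View pics/s4c.png

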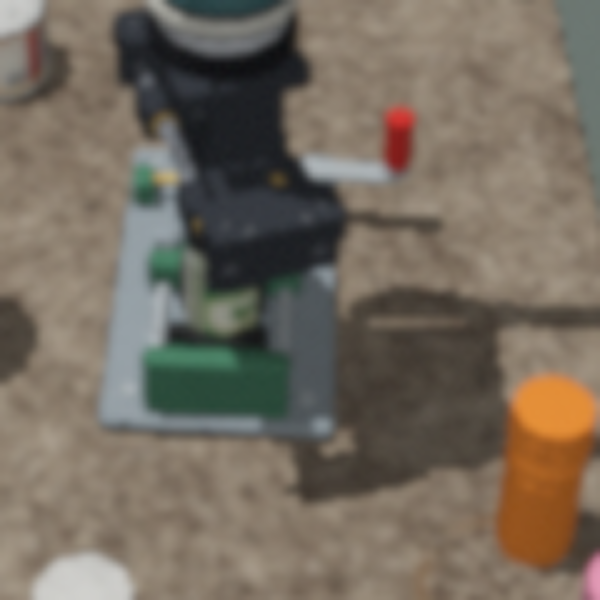

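The jar hangs between the jaws: it shows behind the green V jaw at crop (225,300), with the lever still at 0. I'll lower it the last few mm until it touches.

{"api": "servo_tool", "payload": {
  "series": "-0.5 0 1.5 0;0 0 1.5 0;0 0 1 0;0 0 0 0;0 0 0 0"
}}

```text
time_s: 10.75
tcp_pos: [0.5681, 0.0149, 0.0803]
eef_rot: [-3.142, -0.0, 0.319]
contact_force: [-0.1, 0.1, 0.9]
opening: 0.0396
```

{"api": "servo_tool", "payload": {
  "series": "0 0 0.5 0;0 0 0 0"
}}

```text
time_s: 10.95
tcp_pos: [0.5684, 0.015, 0.0803]
eef_rot: [3.142, -0.001, 0.319]
contact_force: [-1.7, 0.5, 4.9]
opening: 0.0397
```

{"api": "servo_tool", "payload": {
  "series": "0 0 0 0;0 0 0 0;0 0 0 0;0 0 0 0;0 0 0 0;0 0 0 0;0 0 0 0;0 0 0 0;0 0 0 0;0 0 0 0",
  "fingers": -1
}}

```text
time_s: 11.95
tcp_pos: [0.568, 0.0149, 0.0798]
eef_rot: [3.142, -0.0, 0.319]
contact_force: [-0.1, -0.5, -0.5]
opening: 0.0883
```

{"api": "servo_tool", "payload": {
  "series": "0 0 -8 0;0 0 -15 0;0 0 -20 0;0 0 -20 0;0 0 -20 0;0 0 -12 0;0 0 -5 0;0 0 0 0"
}}

```text
time_s: 12.75
tcp_pos: [0.5686, 0.0149, 0.1809]
eef_rot: [3.141, -0.002, 0.319]
contact_force: [-0.5, -0.3, 0.1]
opening: 0.0882
```

```bash
python3 - <<'E'
from h import *
p=[.566,-.0385,-.03456]
q,s=np.cos(p[2]),np.sin(p[2]);W=lambda X:np.array([p[0]+q*X[0]-s*X[1],p[1]+s*X[0]+q*X[1],X[2]])
to([0.4636,-.105,.18])
k=W((-.1,-.07,.067));print('knob',k)
ims=[]
for n,(x0,y0,w,h) in dict(wrist=(150,90,250,190),side=(215,170,125,95)).items():
    c=bot.capture(n);save(c,n+'5.png')
    im=cv2.imread('pics/'+n+'5.png')
    for X in(W((0,.054,.117)),W((0,.054,.012)),W((-.1,-.07,.087))):
        u=proj(c,X);print(n,np.round(u,1));cv2.circle(im,tuple(int(round(v)) for v in u),1,(255,0,255),-1)
    for t in('knob_grip','spice_jar'):
        for r in bot.boxes_of(t,n)[:2]:print(t,round(r['p'],2),np.round(r['extent']))
    ims.append(cv2.resize(im[y0:y0+h,x0:x0+w],(395,300),interpolation=cv2.INTER_CUBIC))
cv2.imwrite('pics/v5.png',np.vstack(ims))
E
```

```text
t 12.75 tcp [0.5686 0.0149 0.1809] jawdir deg -71.6983172693585 open 0.08815792501504979 F [-0.5 -0.3  0.1] j6 1.2337423908596583 tool shift mm [-137.3   80.9    0.7]
knob [ 0.463641   -0.10500289  0.067     ]
wrist [257.6 205.6]
wrist [257.4 175.8]
wrist [335.9 320.1]
knob_grip 0.86 [326. 184. 388. 325.]
knob_grip 0.51 [192. 104. 412. 326.]
spice_jar 0.8 [226. 162. 279. 230.]
spice_jar 0.69 [  2. 117.  39. 160.]
side [264.4 221.9]
side [264.2 248.5]
side [299.9 201.5]
knob_grip 0.86 [254. 202. 303. 226.]
spice_jar 0.95 [320. 254. 341. 294.]
spice_jar 0.88 [259. 218. 273. 245.]
```

View pics/v5.png

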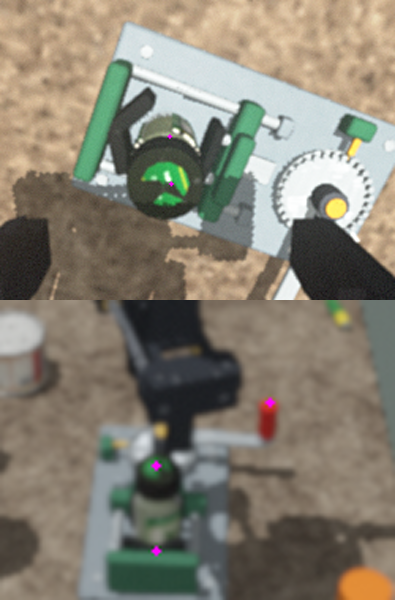

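The jar stands upright between the jaws and has been let go. The cap is at wrist crop (165,178), about 3 mm from the seat prediction, and the knob matches the marker in the side view. I'll go over to the knob.

{"api": "servo_tool", "payload": {
  "series": "-10 6 0 0;-20 12 0 0;-22 13 0 0;-22 13 0 0;-22 13 0 0;-22 13 0 0;-14 8 0 0;-5.3 3 0 0;0 0 0 5;0 0 0 7;0 0 0 6;0 0 0 2.3;0 0 0 0"
}}

```text
time_s: 14.35
tcp_pos: [0.4634, -0.1049, 0.1797]
eef_rot: [-3.141, -0.0, -0.035]
contact_force: [0.9, -0.1, 0.5]
opening: 0.088
```

```bash
python3 - <<'E'
from h import *
to([0.4636,-.105,.18])
for n in('wrist','top','side'):
    c=bot.capture(n);h=cv2.cvtColor(c['img'],cv2.COLOR_RGB2HSV)
    m=(((h[...,0]<8)|(h[...,0]>172))&(h[...,1]>170)&(h[...,2]>90)).astype(np.uint8)
    k,l,st,ce=cv2.connectedComponentsWithStats(m)
    print(n,'pred top',np.round(proj(c,[.4636,-.105,.087]),1),'bot',np.round(proj(c,[.4636,-.105,.047]),1),'mid',np.round(proj(c,[.4636,-.105,.067]),1))
    for i in range(1,k):
        if st[i,4]>8:print(st[i],np.round(ce[i],1))
    save(c,n+'6.png')
E
```

```text
t 14.35 tcp [ 0.4634 -0.1049  0.1797] jawdir deg -91.98398571615506 open 0.08798995932349966 F [ 0.9 -0.1  0.5] j6 1.3300710083755818 tool shift mm [ 0.2  0.1 -0.3]
wrist pred top [258.4 193.8] bot [258.3 182.6] mid [258.3 187.8]
[245 177  18  26 360] [253.6 190.2]
top pred top [243.1 241.4] bot [244.  241.4] mid [243.6 241.4]
side pred top [299.9 201.5] bot [299.1 211.5] mid [299.5 206.6]
[298 202   4  11  37] [299.3 206.9]
```

{"api": "servo_tool", "payload": {
  "series": "0 -3 8 0;0 0 16 0;0 0 20 0;0 0 22 0;0 0 22 0;0 0 18 0;0 0 12 0;0 0 6 0;0 0 3 0;0 0 0 0"
}}

```text
time_s: 15.5
tcp_pos: [0.4634, -0.1022, 0.0528]
eef_rot: [3.142, -0.0, -0.035]
contact_force: [0.2, -0.6, -0.7]
opening: 0.088
```

{"api": "servo_tool", "payload": {
  "series": "0 0 0 0;0 0 0 0;0 0 0 0;0 0 0 0;0 0 0 0;0 0 0 0;0 0 0 0;0 0 0 0;0 0 0 0;0 0 0 0;0 0 0 0;0 0 0 0",
  "fingers": 1,
  "force": 35
}}

```text
time_s: 16.7
tcp_pos: [0.4631, -0.1021, 0.0527]
eef_rot: [-3.142, 0.0, -0.035]
contact_force: [-0.4, 0.5, 0.0]
opening: 0.0171
```

```bash
python3 - <<'E'
from h import *
to([0.4636,-.105,.052])
for n in('side',):
    c=bot.capture(n);save(c,n+'7.png');im=cv2.imread('pics/'+n+'7.png')[170:265,215:340]
    cv2.imwrite('pics/v7.png',cv2.resize(im,(750,570),interpolation=cv2.INTER_CUBIC))
E
```

```text
t 16.7 tcp [ 0.4631 -0.1021  0.0527] jawdir deg -91.99665288088373 open 0.017064480268926957 F [-0.4  0.5  0. ] j6 1.3361141608507552 tool shift mm [0.6 2.9 0.7]
```

View pics/v7.png

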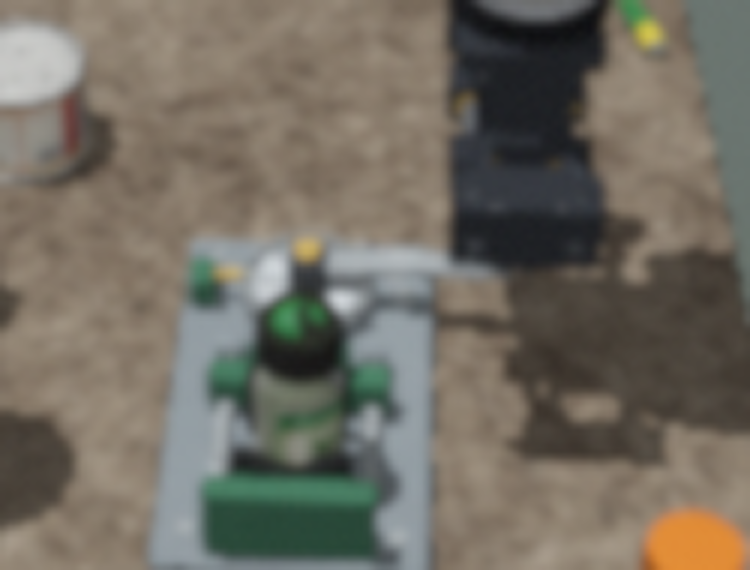

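The knob is held (opening 17 mm) and the lever is at 0, clear of the jar. I'll now swing it along the arc in small steps and read the force at each one.

{"api": "servo_tool", "payload": {
  "series": "0.06 3.49 0 -2;0.06 3.49 0 -2;0 0 0 0"
}}

```text
time_s: 17.05
tcp_pos: [0.463, -0.1087, 0.0526]
eef_rot: [-3.14, 0.0, 0.034]
contact_force: [0.2, 4.2, 1.0]
opening: 0.017
```

{"api": "servo_tool", "payload": {
  "series": "0.06 3.49 0 -2;0 0 0 0"
}}

```text
time_s: 17.25
tcp_pos: [0.4631, -0.1116, 0.0526]
eef_rot: [-3.139, 0.0, 0.068]
contact_force: [-0.3, 5.6, 1.7]
opening: 0.0172
```

{"api": "servo_tool", "payload": {
  "series": "0.02 1.75 0 -1;0 0 0 0"
}}

```text
time_s: 17.45
tcp_pos: [0.4632, -0.1129, 0.0526]
eef_rot: [-3.139, 0.0, 0.085]
contact_force: [0.8, 6.9, 1.7]
opening: 0.0167
```

{"api": "servo_tool", "payload": {
  "series": "0.02 1.75 0 -1;0 0 0 0"
}}

```text
time_s: 17.65
tcp_pos: [0.4633, -0.1142, 0.0526]
eef_rot: [-3.138, 0.001, 0.102]
contact_force: [0.1, 9.4, 2.3]
opening: 0.0169
```

{"api": "servo_tool", "payload": {
  "series": "0.02 1.75 0 -1;0 0 0 0"
}}

```text
time_s: 17.85
tcp_pos: [0.4639, -0.1182, 0.0527]
eef_rot: [3.14, 0.0, 0.123]
contact_force: [0.7, -2.8, -0.5]
opening: 0.0168
```

{"api": "servo_tool", "payload": {
  "series": "0.02 1.75 0 -1;0 0 0 0"
}}

```text
time_s: 18.05
tcp_pos: [0.4641, -0.1201, 0.0527]
eef_rot: [3.141, 0.0, 0.14]
contact_force: [-0.5, -1.8, -0.9]
opening: 0.0169
```

Click 1 felt: the force rose to 9.4 N and fell to −2.8 N at about 0.16 rad.

{"api": "servo_tool", "payload": {
  "series": "0.06 3.49 0 -2;0.06 3.49 0 -2;0 0 0 0"
}}

```text
time_s: 18.35
tcp_pos: [0.4651, -0.1262, 0.0526]
eef_rot: [-3.14, 0.0, 0.208]
contact_force: [-0.9, 1.6, 0.8]
opening: 0.017
```

{"api": "servo_tool", "payload": {
  "series": "0.06 3.49 0 -2;0.02 1.75 0 -1;0 0 0 0"
}}

```text
time_s: 18.65
tcp_pos: [0.466, -0.1306, 0.0526]
eef_rot: [-3.139, 0.001, 0.26]
contact_force: [-1.1, 5.3, 2.5]
opening: 0.0171
```

{"api": "servo_tool", "payload": {
  "series": "0.02 1.75 0 -1;0 0 0 0"
}}

```text
time_s: 18.85
tcp_pos: [0.4664, -0.1319, 0.0526]
eef_rot: [-3.139, 0.001, 0.277]
contact_force: [-2.4, 5.7, 3.4]
opening: 0.0168
```

{"api": "servo_tool", "payload": {
  "series": "0.02 1.75 0 -1;0 0 0 0"
}}

```text
time_s: 19.05
tcp_pos: [0.4668, -0.1334, 0.0526]
eef_rot: [-3.138, 0.001, 0.295]
contact_force: [-2.6, 6.9, 3.5]
opening: 0.0169
```

{"api": "servo_tool", "payload": {
  "series": "0.02 1.75 0 -1;0 0 0 0"
}}

```text
time_s: 19.25
tcp_pos: [0.4671, -0.1348, 0.0525]
eef_rot: [-3.138, 0.001, 0.312]
contact_force: [-2.6, 7.8, 4.5]
opening: 0.0169
```

{"api": "servo_tool", "payload": {
  "series": "0.02 1.75 0 -1;0 0 0 0"
}}

```text
time_s: 19.45
tcp_pos: [0.4686, -0.1385, 0.0527]
eef_rot: [3.141, 0.0, 0.332]
contact_force: [-1.6, -3.5, -1.0]
opening: 0.0168
```

{"api": "servo_tool", "payload": {
  "series": "0.02 1.75 0 -1;0 0 0 0"
}}

```text
time_s: 19.65
tcp_pos: [0.4693, -0.1405, 0.0527]
eef_rot: [3.141, 0.0, 0.349]
contact_force: [-0.5, -2.8, 0.4]
opening: 0.0168
```

Click 2 felt: 8.2 N fell to −3.5 N at about 21°. Now the third, stopping short of it before the final steps.

{"api": "servo_tool", "payload": {
  "series": "0.06 3.49 0 -2;0.06 3.49 0 -2;0 0 0 0"
}}

```text
time_s: 19.95
tcp_pos: [0.4715, -0.1463, 0.0526]
eef_rot: [-3.141, 0.0, 0.418]
contact_force: [-2.1, 0.6, 2.0]
opening: 0.0169
```

{"api": "servo_tool", "payload": {
  "series": "0.06 3.49 0 -2;0.02 1.75 0 -1;0 0 0 0"
}}

```text
time_s: 20.25
tcp_pos: [0.4732, -0.15, 0.0525]
eef_rot: [-3.139, 0.001, 0.469]
contact_force: [-3.5, 4.0, 5.3]
opening: 0.0169
```

{"api": "servo_tool", "payload": {
  "series": "0.02 1.75 0 -1;0 0 0 0"
}}

```text
time_s: 20.45
tcp_pos: [0.4739, -0.1515, 0.0526]
eef_rot: [-3.139, 0.001, 0.487]
contact_force: [-3.7, 3.9, 3.9]
opening: 0.0171
```

{"api": "servo_tool", "payload": {
  "series": "0.02 1.75 0 -1;0 0 0 0"
}}

```text
time_s: 20.65
tcp_pos: [0.4745, -0.1527, 0.0525]
eef_rot: [-3.138, 0.001, 0.504]
contact_force: [-3.7, 5.8, 5.8]
opening: 0.0167
```

{"api": "servo_tool", "payload": {
  "series": "0.02 1.75 0 -1;0 0 0 0"
}}

```text
time_s: 20.85
tcp_pos: [0.4751, -0.1539, 0.0525]
eef_rot: [-3.137, 0.001, 0.521]
contact_force: [-5.0, 6.5, 6.0]
opening: 0.0166
```

{"api": "servo_tool", "payload": {
  "series": "0.02 1.75 0 -1;0 0 0 0"
}}

```text
time_s: 21.05
tcp_pos: [0.4757, -0.155, 0.0525]
eef_rot: [-3.136, 0.001, 0.539]
contact_force: [-5.4, 7.8, 8.4]
opening: 0.0169
```

{"api": "servo_tool", "payload": {
  "series": "0.02 1.75 0 -1;0 0 0 0"
}}

```text
time_s: 21.25
tcp_pos: [0.4782, -0.1588, 0.0527]
eef_rot: [3.141, 0.0, 0.558]
contact_force: [-1.6, -1.0, 1.1]
opening: 0.017
```

Click 3 felt: about 9.4 N fell to about 1 N at roughly 0.595 rad. I'll add a small margin (1.5°), well short of 0.78, and check.

{"api": "servo_tool", "payload": {
  "series": "0.02 1.3 0 -0.75;0.02 1.3 0 -0.75;0 0 0 0;0 0 0 0;0 0 0 0;0 0 0 0"
}}

```text
time_s: 21.85
tcp_pos: [0.4796, -0.1609, 0.0527]
eef_rot: [-3.141, 0.0, 0.585]
contact_force: [-3.7, -2.1, 2.1]
opening: 0.017
```

```bash
python3 - <<'E'
from h import *
to([0,0,0]);d=np.linalg.norm(bot.state()['tcp_pos'][:2]-np.array([.4631,-.1021]));print('angle',2*np.arcsin(d/.2))
ims=[]
for n,(x0,y0,w,h) in dict(wrist=(0,0,512,384),side=(205,165,125,95)).items():
    c=bot.capture(n);save(c,n+'8.png');im=cv2.imread('pics/'+n+'8.png')
    ims.append(cv2.resize(im[y0:y0+h,x0:x0+w],(395,300),interpolation=cv2.INTER_CUBIC))
    if n=='side':
        print('cap pred side',proj(c,[.568,.0205,.117]),proj(c,[.568,.0205,.012]))
        for t in('mug','tin','white_jar','spice_jar'):
            for r in bot.boxes_of(t,n)[:1]:print(t,round(r['p'],2),np.round(r['extent']))
cv2.imwrite('pics/v8.png',np.vstack(ims))
E
```

```text
t 21.85 tcp [ 0.4796 -0.1609  0.0527] jawdir deg -56.49981015612585 open 0.016999695035988575 F [-3.7 -2.1  2.1] j6 0.6135403100072948 tool shift mm [-311.1 -398.9   52.9]
angle 0.6208184567813878
cap pred side [264.32173721 223.17196098] [264.16631087 249.82592273]
mug 0.9 [166. 267. 203. 318.]
tin 0.6 [207. 174. 229. 200.]
white_jar 0.78 [227. 292. 249. 336.]
spice_jar 0.86 [271. 306. 295. 345.]
```

View pics/v8.png

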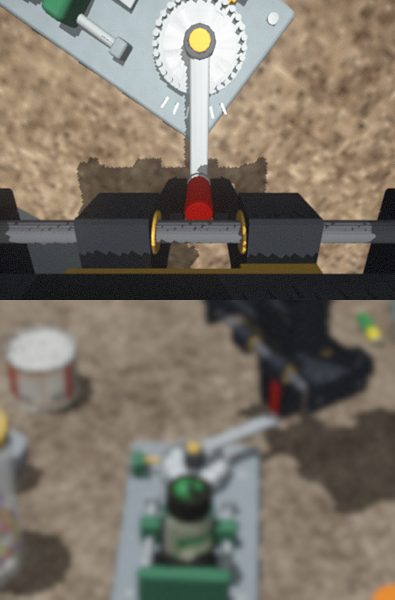

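```bash
python3 - <<'E'
from h import *
print(bot.hand_in());to([0,0,0])
E
```

```text
the job is handed in; nothing more can be done
None
the job is handed in; nothing more can be done
```

The black-capped jar is standing in the clamp, the lever is three clicks on, and I handed the job in with the gripper still holding the red knob. The hand-in gave no verdict.

**Clicks:** each one showed as the force at the knob climbing and then dropping.

| Click | Peak before | Just after | Lever angle (from tool travel) |
|---|---|---|---|
| 1 | 9.4 N | −2.8 N | about 0.16 rad |
| 2 | about 8 N | −3.5 N | about 0.37 rad |
| 3 | about 9.5 N | under 2 N | about 0.60 rad |

After the third click I moved on slightly, to about 0.62 rad, well short of the fourth near 0.78. It was at 21.9 s of the 64 s allowed.

**Last checks:**
- **Lever and knob:** the knob is still gripped, with the fingers 17 mm apart. In the last wrist picture the arm hides the red third mark, so I take the lever to be on it.
- **Jar:** it stands upright between the jaws in the side view. I did not measure the pad's force on it or its exact centring in the V.
- **Other things:** in the side view the mug, tin and white jar are within about 3 pixels of where they started.

**Disagreements:**
- The wrist camera put the knob about 4 mm from my first estimate, so I shifted the grip 3 mm.
- In the last check the network's best match for the spice jar was one of the pink look-alikes, so I judged the jar by eye in the picture.

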